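# Sort two studs onto their thread pitch gauges

## Robot

A 6-joint arm with a two-finger parallel gripper is mounted at the origin on a cart in front of the work surface, level with it; the furniture and walls round the work are solid. World frame = base frame: x ahead of the robot, y to its left, z up, the work surface at z = 0. Lengths are in mm, angles in degrees, forces in N, time in s.
With the tool pointing down it reaches from about 300 to 850 mm from the base axis. Payload 4.2 kg.
Tool frame: the origin (TCP) lies at the very end of the fingers, on their centre line; the grasp point (between the pads) lies 19 mm behind it; z points along the fingers, y is the direction in which the jaws open and shut (so a half turn about z gives the same grasp; the last joint's range is limited). The gripper opens to 91 mm and grips with 3 to 60 N. Pads are 32 mm wide; open, the fingers measure 118 mm over their backs; the gripper's body (76 mm by 178 mm) begins 60 mm behind the grasp point.
Start: joints at [72.307, 18.312, 89.639, -0, 72.044, -1.146], TCP at [163.763, 551.203, 213.976] pointing down, gripper open.
Joint ranges: [-177.97, 177.97], [-48.28, 115.42], [12.27, 149.76], [-77.06, 257.06], [2.81, 150.46], [-146.56, 146.56]. Speed limits (degrees/s): [147.25, 147.25, 180, 180, 180, 180].

## Interface

Orientations are given as [roll, pitch, yaw] about the fixed x, y, z axes, in that order (R = Rz(yaw) Ry(pitch) Rx(roll)).
In Python, from workcell import telemetry, grab_frame, job gives the robot as it stands.
- The arm moves only by the tool drive_tool, never from a script. Its argument "moves" is a list of rows, each an object of numbers: "claw": the closure, from -1 (fully open) to 1 (shut); "dx", "dy", "dz": the shift along the tool's x, y, z in units of 20 mm (1.0 is 20 mm); "yaw": the turn about the tool's z in units of 0.15 rad (1.0 is 0.15 rad). In form: [{"claw": .., "dx": .., "dy": .., "dz": .., "yaw": ..}, ...]. A call has 1 to 5 rows; each row shifts and turns the pose as measured when the row begins, along the tool's axes as they then stand; what a row does not reach is not made up. A row lasts 1/8 s, in which the tool goes at most 62.5 mm and 10.7 degrees, less where a joint would pass 70% of its speed; a pose out of reach is approached as far as the arm can. A call with a number of a shift or a turn outside -1 to 1 is refused whole. A call with a gripper value outside its range is refused whole. The fingers move at their own pace and stop on an object; "grip_force" is the grip in N (left out, the last holds). Time passes only in rows, so rows that do not move let the fingers close. It gives the time, the measured TCP pose, the force and the opening at its end, in the units of the state.
- telemetry.state(): the state, without advancing time (a new reading comes with each control period).
- grab_frame(name): name is "scene" or "top"; returns a dict with "color" (400x640x3 uint8, blue, green, red), "vertical_fov" (degrees; the focal length in pixels is half the picture's height over the tangent of half this angle, whatever the lens; pixels are square), "cx", "cy" (the principal point, pixels), "dist" ([k1, k2, p1, p2, k3] as OpenCV has them; the pictures are not rectified), "pose" (4x4, takes a point from camera to world coordinates). Camera axes: x right, y down, z forward; pixel columns grow to the right and rows downward; lengths in mm; the calibration is good to about 2 mm. A picture is of the moment at which its call begins. There is no depth.
- job.job_done(): hands the job in, once; it reports no verdict.
The state is a dict: "time_s": time; "qpos": joint angles; "qvel": joint speeds; "effort": joint torques, N m; "ee_pos": TCP position; "ee_rot": TCP orientation; "force": force on the tool from outside, world axes, zero at the start; "torque": the same for the moment, N m; "gripper_width": finger opening in mm.
Only numpy, scipy, OpenCV 4.12 (cv2) and the standard library are available. Lean on these libraries where they do the work, as an engineer would, in place of code of your own. Each camera call takes 0.05 s, during which the arm holds its last target.

## Task

Sort the two threaded studs by thread pitch: lay the coarse-threaded stud in the gauge block with the coarse teeth and the fine-threaded stud in the gauge block with the fine teeth. Each stud must lie along its gauge, roughly centred end to end and seated down in both V saddles, and be let go.

Things in the scene. Friction and masses are not known exactly. Their poses are not given: they have to be found in the camera images.
- coarse_stud_center (a point): Loose steel stud, 156 mm long, lying on the bench. Its middle 50 mm is square, 30 x 30 mm (grasp it from above across the upright sides); both ends are screw thread, 29 mm diameter, pitch 12 mm (about 4 deep turns each side). Point: middle of the stud on its axis, 15 mm above the bench. x along the stud, z up; ends alike. About 0.45 kg.
- fine_stud_center (a point): Loose steel stud, same size and shape as the coarse one, but thread pitch 5 mm (about 10 shallow turns each side). Point and axes as for the coarse stud. (An unthreaded pin of the same size lies nearby and is not part of the job.) Tools hang from balancers above the far part of the bench, beyond the studs and gauges: travel on the near side of them.
- coarse_gauge_seat (a point): Fixed gauge: base plate 164 x 60 x 8 mm with two aluminium V saddles, 36 mm long, tops 36 mm above the bench, rim teeth on top. They begin 42 mm either side of the middle; between them fingers can go down to the base. Dark cross teeth 12 mm apart, 4.5 mm high, in the V and on the rims (3 a saddle). Point: where the middle of a seated stud belongs, 32 mm above the bench. x along the gauge, z up.
- fine_gauge_seat (a point): Fixed gauge, same size and shape as the coarse one, but its teeth are 5 mm apart and 1.9 mm high (7 a saddle). Point and axes as for the coarse gauge. In both gauges the V guides a stud to the middle across the gauge.

How it is judged:
By the outcome, as a careful person would: the job done as asked, in the order asked, and still so for the second after the job is handed in, with the robot touching nothing.
It also fails if it takes over 56 s, if anything falls off the work surface, if the arm or the gripper's body presses on something with over 40 N, if the wrist force passes 120 N, or if a joint passes its speed limit or range.

## Working session

There is one attempt and no reset: what is moved stays moved. The work goes in short steps, Python scripts to look and compute and a tool call to move; the robot and the scene stay as the last step left them, time stands still between calls to the robot, and variables do not carry over. Pictures are saved under pics/ and viewed, and the job is handed in when it is done.

Besides the shell and the picture viewer there is one more tool, called after "Request:" as a command line: name --argument value ..., lists and objects as JSON in quotes. drive_tool: Moves the arm, as the interface text tells. Its arguments: {"type":"object","properties":{"moves":{"type":"array"},"grip_force":{"type":"number"}},"required":["moves"]}

```bash
mkdir -p pics
python3 - <<'E'
from workcell import telemetry, grab_frame
import cv2,pickle
print(telemetry.state())
for n in("scene","top"):
    f=grab_frame(n); pickle.dump(f,open(n+".pkl","wb")); cv2.imwrite(f"pics/{n}0.png",f["color"]); print(n,{k:v for k,v in f.items() if k!="color"})
E
```

```text
{'time_s': 0.0, 'qpos': array([ 7.23075622e+01,  1.83508046e+01,  8.97080836e+01,  2.80190762e-04,
        7.20435734e+01, -1.14427986e+00]), 'qvel': array([ 0.02368463, -0.04649144, -0.04951753,  0.01778003,  0.01517566,
       -0.06828379]), 'effort': array([-2.05276454e-03, -4.12457263e+01, -2.31967860e+01,  7.24634947e-02,
        4.57800063e-02, -1.53965684e-04]), 'ee_pos': array([163.59607385, 550.69355361, 213.11730476]), 'ee_rot': array([-1.79897564e+02, -2.31250572e-03,  1.63451753e+02]), 'force': array([-0.60531777,  0.06525596, -0.65827325]), 'torque': array([ 0.03413167,  0.00408681, -0.02331669]), 'gripper_width': 91.14681717836456}
scene {'vertical_fov': 43.59123002339379, 'cx': 319.0828769245593, 'cy': 196.4597153378324, 'dist': array([0.01480495, 0.        , 0.        , 0.        , 0.        ]), 'pose': array([[ 5.90288531e-01, -6.28824092e-01,  5.06102471e-01,
         5.46792683e+01],
       [-8.07111136e-01, -4.50911494e-01,  3.81117356e-01,
        -1.09330771e+02],
       [-1.14483536e-02, -6.33450145e-01, -7.73698811e-01,
         7.35631917e+02],
       [ 0.00000000e+00,  0.00000000e+00,  0.00000000e+00,
         1.00000000e+00]])}
top {'vertical_fov': 55.57255153152602, 'cx': 320.60234579839806, 'cy': 197.81400021723894, 'dist': array([-0.02910962,  0.        ,  0.        ,  0.        ,  0.        ]), 'pose': array([[-1.94028318e-02, -9.88433248e-01,  1.50410252e-01,
         3.39313528e+02],
       [-9.99810792e-01,  1.93899578e-02, -1.55229871e-03,
         2.05752189e+02],
       [-1.38210478e-03, -1.50411912e-01, -9.88622449e-01,
         9.12146862e+02],
       [ 0.00000000e+00,  0.00000000e+00,  0.00000000e+00,
         1.00000000e+00]])}
```

View pics/scene0.png

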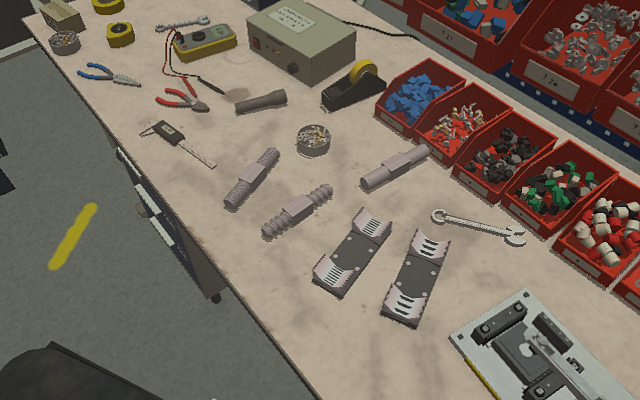

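View pics/top0.png

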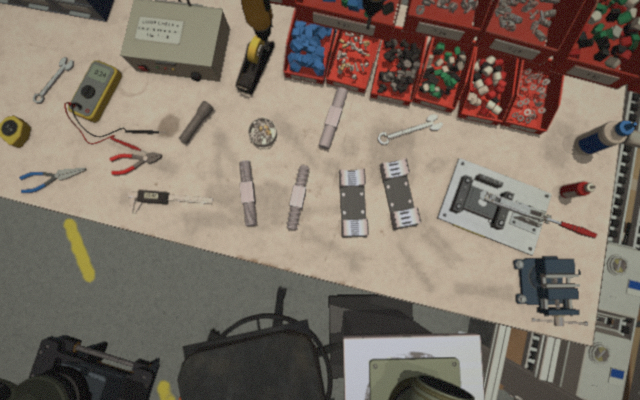

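The scene view shows a fine-looking stud at about (252,178), a coarse one at (298,210) and the plain pin at (395,167). The gauges are at (353,252), which looks fine, and (416,278), which looks coarse. In the top view the studs are at (248,193) and (299,197), and the gauges at (353,203) and (399,195). I'll zoom in to confirm which is which.

```bash
cat > h.py <<'E'
import numpy as np,cv2,pickle
def load(n): return pickle.load(open(n,"rb"))
def K(f):
    fl=200/np.tan(np.radians(f["vertical_fov"]/2)); return np.array([[fl,0,f["cx"]],[0,fl,f["cy"]],[0,0,1]])
def ray(f,uv):
    p=cv2.undistortPoints(np.array([[uv]],float),K(f),f["dist"])[0,0]
    return f["pose"][:3,3],f["pose"][:3,:3]@np.array([p[0],p[1],1])
def plane(f,uv,z):
    o,d=ray(f,uv); return o+d*(z-o[2])/d[2]
def proj(f,P):
    T=np.linalg.inv(f["pose"]); r=cv2.Rodrigues(T[:3,:3])[0]
    return cv2.projectPoints(np.array(P,float).reshape(-1,1,3),r,T[:3,3],K(f),f["dist"])[0][:,0]
E
python3 - <<'E'
from h import *
s=load("scene.pkl");t=load("top.pkl")
for f in(s,t): print(proj(f,[[163.6,550.7,213]]),proj(f,[[0,0,0]]))
cv2.imwrite("pics/s1.png",cv2.resize(s["color"][135:335,205:455],None,fx=3,fy=3,interpolation=cv2.INTER_CUBIC))
cv2.imwrite("pics/t1.png",cv2.resize(t["color"][80:245,225:425],None,fx=3.6,fy=3.6,interpolation=cv2.INTER_CUBIC))
E
```

```text
[[ -8.2498607  171.65270197]] [[222.03759212 586.96435306]]
[[128.56439813 358.84604698]] [[414.83012648 404.57254441]]
```

View pics/s1.png

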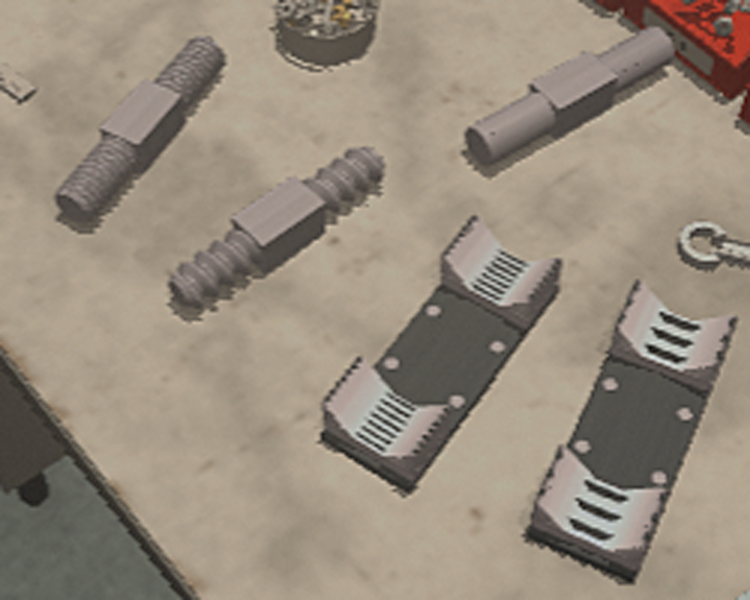

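View pics/t1.png

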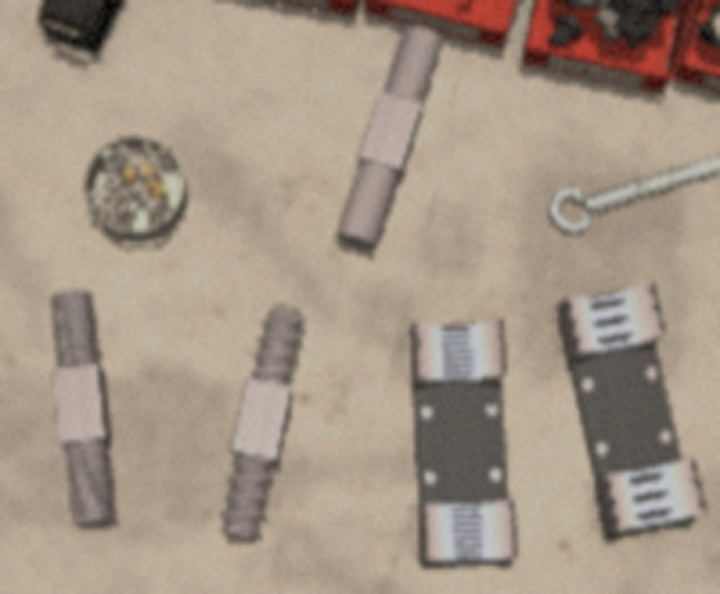

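The zooms settle it. The fine stud is at scene (252,178) / top (247,192), and the coarse stud is at scene (298,210) / top (298,197). The 7-tooth fine gauge is at scene (353,252) / top (353,203), and the 3-tooth coarse gauge is at scene (416,278) / top (400,195). Next I'll take precise measurements.

Run:
```python
from h import *
s=load("scene.pkl");t=load("top.pkl")
for n,f,pts in(("s",s,[(252,172),(298,208),(353,252),(410,290),(250,150)]),("t",t,[(247,190),(298,196),(353,200),(399,195),(275,190),(249,215)])):
    lab=cv2.cvtColor(f["color"],cv2.COLOR_BGR2LAB)
    for u,v in pts: print(n,u,v,f["color"][v,u],lab[v-2:v+3,u-2:u+3].mean((0,1)).round())
# b-channel mask
for n,f,(x0,y0,x1,y1) in(("s",s,(205,135,455,335)),("t",t,(225,80,425,245))):
    lab=cv2.cvtColor(cv2.GaussianBlur(f["color"],(3,3),0),cv2.COLOR_BGR2LAB)[y0:y1,x0:x1]
    b=lab[...,2].astype(int)
    m=cv2.inRange(lab[...,2],0,134)
    cv2.imwrite(f"pics/m{n}.png",cv2.resize(np.hstack([m,lab[...,0]]),None,fx=1.6,fy=1.6))
```

```text
s 252 172 [138 146 158] [157. 132. 133.]
s 298 208 [140 146 158] [157. 132. 133.]
s 353 252 [76 82 85] [ 90. 128. 132.]
s 410 290 [75 80 82] [ 86. 128. 131.]
s 250 150 [140 161 173] [168. 130. 140.]
t 247 190 [160 167 185] [179. 133. 134.]
t 298 196 [167 175 188] [186. 131. 133.]
t 353 200 [83 89 92] [ 95. 128. 132.]
t 399 195 [82 90 92] [ 93. 128. 132.]
t 275 190 [134 152 165] [163. 130. 139.]
t 249 215 [122 129 140] [134. 131. 133.]
```

View pics/ms.png

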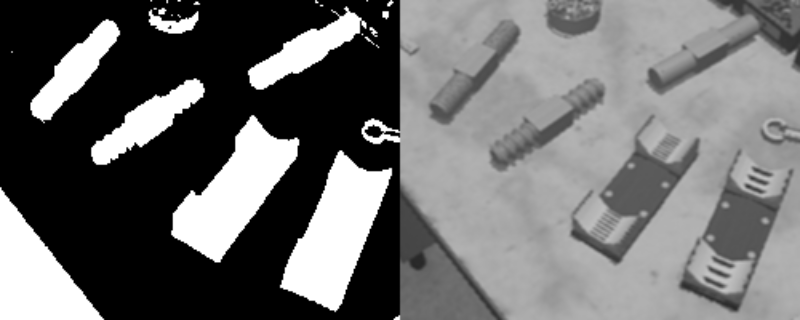

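View pics/mt.png

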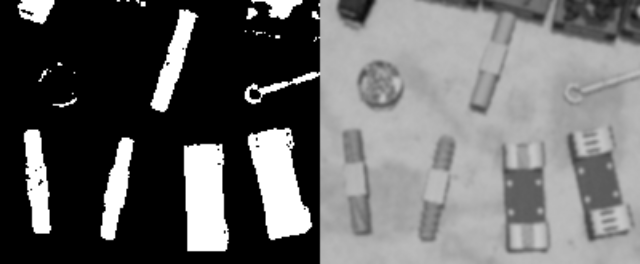

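Run:
```python
from h import *
s=load("scene.pkl");t=load("top.pkl")
S={"s":(s,{"fine":(252,178),"coarse":(298,210)},{"fine":(353,252),"coarse":(416,278)},150),
   "t":(t,{"fine":(248,193),"coarse":(299,197)},{"fine":(353,203),"coarse":(399,195)},160)}
def rect(f,uvs,z):
    P=np.array([plane(f,u,z)[:2] for u in uvs],np.float32); return P,cv2.minAreaRect(P)
for n,(f,st,ga,th) in S.items():
    bl=cv2.GaussianBlur(f["color"],(3,3),0)
    lab=cv2.cvtColor(bl,cv2.COLOR_BGR2LAB)
    m=cv2.inRange(lab[...,2],0,135)
    for nm,c in st.items():
        w=np.zeros_like(m); cv2.circle(w,c,45,255,-1)
        k,L=cv2.connectedComponents(m&w); comp=(L==L[c[1],c[0]])
        v,u=np.nonzero(comp); P=np.array([plane(f,q,15)[:2] for q in zip(u.astype(float),v.astype(float))],np.float32)
        (cx,cy),sz,a=cv2.minAreaRect(P)
        d=cv2.fitLine(P,cv2.DIST_L2,0,.01,.01).ravel()
        print(n,nm,"whole z15 rect",np.round([cx,cy,*sz],1),"axis",np.degrees(np.arctan2(d[1],d[0])).round(1),"mean",P.mean(0).round(1))
        face=comp&(lab[...,0]>(150 if n=="s" else 163))
        face=cv2.morphologyEx(face.astype(np.uint8),cv2.MORPH_OPEN,np.ones((5,5)))
        k,L,stt,cen=cv2.connectedComponentsWithStats(face)
        i=1+stt[1:,4].argmax(); v,u=np.nonzero(L==i)
        P=np.array([plane(f,q,30)[:2] for q in zip(u.astype(float),v.astype(float))],np.float32)
        (cx,cy),sz,a=cv2.minAreaRect(P)
        print("   face z30",np.round([cx,cy,*sz,a],1),"mean",P.mean(0).round(1),"area",stt[i,4])
    for nm,c in ga.items():
        w=np.zeros_like(m); cv2.circle(w,c,30,255,-1)
        dark=(lab[...,0]<112)&(w>0)
        dk=cv2.morphologyEx(dark.astype(np.uint8),cv2.MORPH_OPEN,np.ones((3,3)))
        k,L,stt,cen=cv2.connectedComponentsWithStats(dk)
        i=1+stt[1:,4].argmax(); comp=(L==i).astype(np.uint8)
        hull=cv2.convexHull(cv2.findContours(comp,0,2)[0][0]); H=cv2.fillConvexPoly(np.zeros_like(m),hull,255)
        H=cv2.erode(H,np.ones((3,3)))
        br=((lab[...,0]>120)&(H>0)).astype(np.uint8)
        k,L2,s2,c2=cv2.connectedComponentsWithStats(br)
        for j in range(1,k):
            print(n,nm,"screw",c2[j].round(1),s2[j,4],plane(f,c2[j],10)[:2].round(1))
```

```text
s fine whole z15 rect [490.2 379.8 175.3  46.6] axis 8.4 mean [485.8 377.9]
   face z30 [491.  380.   45.9  27.3   3.1] mean [491.  379.6] area 238
s coarse whole z15 rect [478.2 259.6  47.7 165.1] axis -10.8 mean [475.2 259.2]
   face z30 [479.5 259.6  27.4  46.   76.6] mean [479.  259.5] area 288
s fine screw [366.2 233.1] 23 [510.2 131.1]
s fine screw [348.8 238.1] 12 [483.6 150. ]
s fine screw [370.5 250. ] 12 [484.8 105.9]
s fine screw [335.3 255.5] 14 [440.2 148.6]
s fine screw [356.8 268.3] 16 [440.6 104.9]
s fine screw [347.2 272.6] 58 [424.4 113.4]
s coarse screw [425.2 255.4] 29 [530.   24.6]
s coarse screw [407.9 262.5] 15 [500.3  41.3]
s coarse screw [432.9 272.5] 15 [507.7  -1.9]
s coarse screw [399.2 283.3] 10 [457.5  33. ]
s coarse screw [424.  293.5] 16 [464.7  -8.7]
t fine whole z15 rect [490.9 379.5 160.4  33.1] axis 6.5 mean [489.5 379. ]
   face z30 [491.  378.9  43.7  26.    0.7] mean [490.8 379.5] area 212
t coarse whole z15 rect [478.7 259.6  32.1 157.3] axis -12.4 mean [477.1 259.7]
   face z30 [480.3 260.1  28.2  47.6  79.9] mean [479.6 260. ] area 229
t fine screw [343.1 194.1] 14 [484.4 150.1]
t fine screw [361.  193.5] 12 [485.2 106.8]
t fine screw [344.  212.4] 14 [440.1 149.1]
t fine screw [362.  211.5] 12 [441.5 106. ]
t coarse screw [391.4 175.1] 56 [529.   31.2]
t coarse screw [405.4 183.5] 11 [507.5  -1.5]
t coarse screw [387.7 186.5] 14 [501.   41.6]
t coarse screw [409.4 200.6] 11 [465.5  -8.9]
t coarse screw [391.6 204.4] 13 [457.3  34.3]
t coarse screw [398.7 213.5] 81 [434.9  18.3]
```

Both views agree to about 1 mm, and the sizes match those given:

| Item | Centre (mm) | Axis |
|---|---|---|
| Coarse stud | (479.5, 260) | −12° |
| Fine stud | (491, 379.5) | 7° |
| Coarse gauge | (482.7, 16.2) | 9.8° |
| Fine gauge | (462.6, 127.7) | 1.4° |

I'll do the coarse stud first.

```bash
cat > go.py <<'E'
import sys,numpy as np
from workcell import telemetry
from scipy.spatial.transform import Rotation as R
s=telemetry.state(); p=s["ee_pos"]; r=R.from_euler("xyz",s["ee_rot"],degrees=True)
x,y,z,yaw=map(float,sys.argv[1:5])
d=r.inv().apply(np.array([x,y,z])-p)/20
dy=(yaw-s["ee_rot"][2]+180)%360-180
# d in final-yaw irrelevant; give both
print("t",round(s["time_s"],2),"pos",p.round(1),"rot",s["ee_rot"].round(1),"F",s["force"].round(1),"w",round(s["gripper_width"],1))
print("units dx,dy,dz",d.round(2),"yaw",round(-np.radians(dy)/.15,2))
E
python3 go.py 479.5 260 120 168
```

```text
t 0.1 pos [163.6 550.7 213.2] rot [-179.9    0.   163.5] F [ 0.5 -0.2 -0.5] w 91.4
units dx,dy,dz [-19.28  -9.43   4.68] yaw -0.53
```

Request:
drive_tool --moves '[{"claw":-1,"dx":-1,"dy":-0.5,"dz":0,"yaw":-0.5},{"claw":-1,"dx":-1,"dy":-0.5,"dz":0,"yaw":0},{"claw":-1,"dx":-1,"dy":-0.5,"dz":0,"yaw":0},{"claw":-1,"dx":-1,"dy":-0.5,"dz":0,"yaw":0},{"claw":-1,"dx":-1,"dy":-0.5,"dz":0,"yaw":0}]' --grip_force 30

```text
time_s: 0.72
ee_pos: [250.5, 477.2, 210.6]
ee_rot: [-179.6, -0.1, 168.1]
force: [-0.2, -0.6, -0.7]
gripper_width: 91.5
```

```bash
python3 go.py 479.5 260 120 168
```

```text
t 0.72 pos [250.5 477.2 210.6] rot [-1.796e+02 -1.000e-01  1.681e+02] F [-0.2 -0.6 -0.7] w 91.5
units dx,dy,dz [-13.45  -8.23   4.57] yaw 0.01
```

Request:
drive_tool --moves '[{"claw":-1,"dx":-1,"dy":-0.6,"dz":0.2,"yaw":0},{"claw":-1,"dx":-1,"dy":-0.6,"dz":0.2,"yaw":0},{"claw":-1,"dx":-1,"dy":-0.6,"dz":0.2,"yaw":0},{"claw":-1,"dx":-1,"dy":-0.6,"dz":0.2,"yaw":0},{"claw":-1,"dx":-1,"dy":-0.6,"dz":0.2,"yaw":0}]'

```text
time_s: 1.35
ee_pos: [337.8, 394.0, 188.6]
ee_rot: [-179.4, -0.2, 168.1]
force: [-0.2, 0.1, -0.6]
gripper_width: 91.2
```

Request:
drive_tool --moves '[{"claw":-1,"dx":-1,"dy":-0.6,"dz":0.3,"yaw":0},{"claw":-1,"dx":-1,"dy":-0.6,"dz":0.3,"yaw":0},{"claw":-1,"dx":-1,"dy":-0.6,"dz":0.3,"yaw":0},{"claw":-1,"dx":-1,"dy":-0.6,"dz":0.3,"yaw":0},{"claw":-1,"dx":-1,"dy":-0.6,"dz":0.3,"yaw":0}]'

```text
time_s: 1.98
ee_pos: [424.7, 310.6, 156.1]
ee_rot: [-179.3, -0.3, 168.1]
force: [0.3, 0.3, -0.8]
gripper_width: 91.4
```

```bash
python3 go.py 479.5 260 80 168
```

```text
t 1.98 pos [424.7 310.6 156.1] rot [-179.3   -0.3  168.1] F [ 0.3  0.3 -0.8] w 91.4
units dx,dy,dz [-3.22 -1.86  3.81] yaw 0.01
```

Request:
drive_tool --moves '[{"claw":-1,"dx":-1,"dy":-0.6,"dz":0.7,"yaw":0},{"claw":-1,"dx":-1,"dy":-0.6,"dz":0.7,"yaw":0},{"claw":-1,"dx":-1,"dy":-0.5,"dz":0.7,"yaw":0},{"claw":-1,"dx":-0.2,"dy":-0.1,"dz":0.7,"yaw":0},{"claw":-1,"dx":0,"dy":0,"dz":0.5,"yaw":0}]'

```text
time_s: 2.6
ee_pos: [480.7, 258.7, 86.6]
ee_rot: [-179.2, -0.4, 168.0]
force: [-0.2, 0.6, -0.0]
gripper_width: 91.4
```

```bash
python3 go.py 479.5 260 5 168
python3 - <<'E'
from workcell import grab_frame
import cv2,pickle
f=grab_frame("scene");pickle.dump(f,open("s2.pkl","wb"));cv2.imwrite("pics/s2.png",cv2.resize(f["color"][60:300,180:460],None,fx=2.5,fy=2.5))
E
```

```text
t 2.6 pos [480.7 258.7  86.6] rot [-179.2   -0.4  168. ] F [-0.2  0.6 -0. ] w 91.4
units dx,dy,dz [0.04 0.11 4.08] yaw -0.01
```

View pics/s2.png

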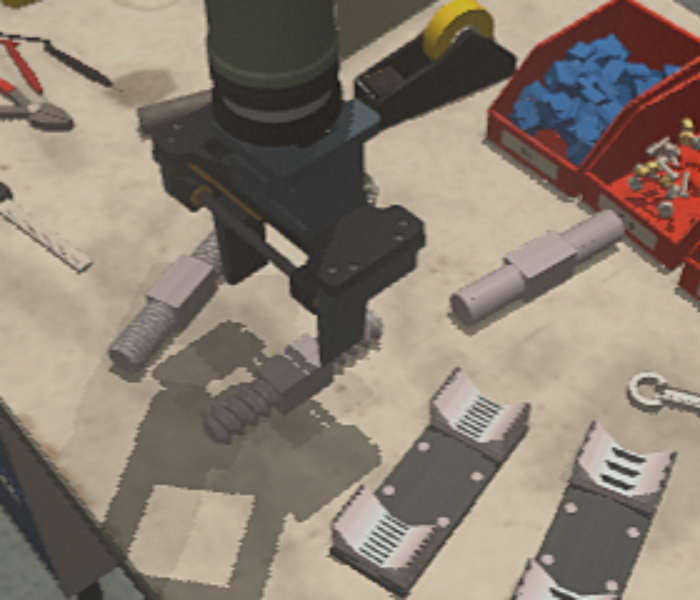

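The jaws straddle the coarse stud, whose square is at crop (290,370). The jaw axis is across it. Going down.

Request:
drive_tool --moves '[{"claw":-1,"dx":0,"dy":0.1,"dz":1,"yaw":0},{"claw":-1,"dx":0,"dy":0,"dz":1,"yaw":0},{"claw":-1,"dx":0,"dy":0,"dz":1,"yaw":0},{"claw":-1,"dx":0,"dy":0,"dz":0.6,"yaw":0},{"claw":-1,"dx":0,"dy":0,"dz":0.1,"yaw":0}]'

```text
time_s: 3.28
ee_pos: [477.3, 262.9, 10.3]
ee_rot: [-179.2, -0.5, 168.2]
force: [-0.9, -0.9, 0.8]
gripper_width: 91.2
```

```bash
python3 go.py 479.5 260 5 168
```

```text
t 3.27 pos [477.3 262.9  10.3] rot [-179.2   -0.5  168.2] F [-0.9 -0.9  0.8] w 91.2
units dx,dy,dz [-0.14 -0.12  0.26] yaw 0.03
```

Request:
drive_tool --moves '[{"claw":-1,"dx":-0.1,"dy":-0.1,"dz":0.2,"yaw":0},{"claw":-0.2,"dx":0,"dy":0,"dz":0,"yaw":0},{"claw":0.3,"dx":0,"dy":0,"dz":0,"yaw":0},{"claw":1,"dx":0,"dy":0,"dz":0,"yaw":0},{"claw":1,"dx":0,"dy":0,"dz":0,"yaw":0}]'

```text
time_s: 3.9
ee_pos: [480.2, 261.2, 8.1]
ee_rot: [-179.4, -0.3, 168.2]
force: [0.2, -0.1, -0.3]
gripper_width: 54.0
```

Request:
drive_tool --moves '[{"claw":1,"dx":0,"dy":0,"dz":0,"yaw":0},{"claw":1,"dx":0,"dy":0,"dz":0,"yaw":0},{"claw":1,"dx":0,"dy":0,"dz":0,"yaw":0}]'

```text
time_s: 4.28
ee_pos: [480.2, 260.9, 8.2]
ee_rot: [-179.3, -0.3, 168.2]
force: [-0.6, -1.4, 1.4]
gripper_width: 30.0
```

```bash
python3 go.py 479.5 260 5 168
```

```text
t 4.28 pos [480.2 260.9   8.2] rot [-179.3   -0.3  168.2] F [-0.6 -1.4  1.4] w 30.0
units dx,dy,dz [ 0.02 -0.05  0.16] yaw 0.03
```

Gripped: the opening reads 30.0 mm, which is the square's width. Lifting.

Request:
drive_tool --moves '[{"claw":1,"dx":0,"dy":0,"dz":-0.5,"yaw":0},{"claw":1,"dx":0,"dy":0,"dz":-1,"yaw":0},{"claw":1,"dx":0,"dy":0,"dz":-1,"yaw":0},{"claw":1,"dx":0,"dy":0,"dz":-1,"yaw":0},{"claw":1,"dx":0,"dy":0,"dz":-0.9,"yaw":0}]' --grip_force 40

```text
time_s: 4.9
ee_pos: [476.9, 260.5, 95.5]
ee_rot: [-179.0, -0.9, 168.2]
force: [0.8, -0.3, -5.0]
gripper_width: 29.8
```

```bash
python3 go.py 483 16 90 189.8
```

```text
t 4.9 pos [476.9 260.5  95.5] rot [-179.    -0.9  168.2] F [ 0.8 -0.3 -5. ] w 29.8
units dx,dy,dz [ -2.8  -11.9    0.45] yaw -2.51
```

Request:
drive_tool --moves '[{"claw":1,"dx":-0.2,"dy":-1,"dz":0,"yaw":-0.5},{"claw":1,"dx":-0.1,"dy":-1,"dz":0,"yaw":-0.5},{"claw":1,"dx":0,"dy":-1,"dz":0,"yaw":-0.5},{"claw":1,"dx":0.1,"dy":-1,"dz":0,"yaw":-0.5},{"claw":1,"dx":0.1,"dy":-1,"dz":0,"yaw":-0.5}]'

```text
time_s: 5.52
ee_pos: [472.0, 158.8, 97.9]
ee_rot: [-179.5, -1.2, -169.5]
force: [-0.1, 0.7, -5.5]
gripper_width: 29.7
```

```bash
python3 go.py 483 16 90 189.8
```

```text
t 5.53 pos [472.  158.8  97.9] rot [-179.5   -1.2 -169.5] F [-0.1  0.7 -5.5] w 29.7
units dx,dy,dz [ 0.76 -7.12  0.47] yaw 0.09
```

Request:
drive_tool --moves '[{"claw":1,"dx":0.1,"dy":-1,"dz":0,"yaw":0.1},{"claw":1,"dx":0.1,"dy":-1,"dz":0,"yaw":0},{"claw":1,"dx":0.1,"dy":-1,"dz":0,"yaw":0},{"claw":1,"dx":0.1,"dy":-1,"dz":0,"yaw":0},{"claw":1,"dx":0.1,"dy":-1,"dz":0,"yaw":0}]'

```text
time_s: 6.15
ee_pos: [476.1, 55.6, 98.3]
ee_rot: [-179.6, -1.5, -170.3]
force: [-0.5, 0.4, -4.8]
gripper_width: 29.5
```

Request:
drive_tool --moves '[{"claw":1,"dx":0.1,"dy":-1,"dz":0.1,"yaw":0},{"claw":1,"dx":0.1,"dy":-0.8,"dz":0.1,"yaw":0},{"claw":1,"dx":0,"dy":-0.1,"dz":0.1,"yaw":0},{"claw":1,"dx":0,"dy":0,"dz":0,"yaw":0}]'

```text
time_s: 6.65
ee_pos: [477.0, 15.8, 92.1]
ee_rot: [-179.7, -1.7, -170.5]
force: [-0.3, 0.8, -5.2]
gripper_width: 29.9
```

```bash
python3 go.py 483 16 65 189.8
```

```text
t 6.65 pos [477.   15.8  92.1] rot [-179.7   -1.7 -170.5] F [-0.3  0.8 -5.2] w 29.9
units dx,dy,dz [-0.34 -0.03  1.35] yaw -0.03
```

Request:
drive_tool --moves '[{"claw":1,"dx":-0.2,"dy":0,"dz":0.8,"yaw":0},{"claw":1,"dx":-0.1,"dy":0,"dz":0.4,"yaw":0},{"claw":1,"dx":0,"dy":0,"dz":0,"yaw":0}]'

```text
time_s: 7.02
ee_pos: [482.7, 18.2, 67.7]
ee_rot: [-179.7, -1.6, -170.4]
force: [0.3, -0.2, -5.7]
gripper_width: 29.8
```

```bash
python3 go.py 483 16 25 189.8
python3 - <<'E'
from workcell import grab_frame
import cv2,pickle
f=grab_frame("scene");pickle.dump(f,open("s3.pkl","wb"));cv2.imwrite("pics/s3.png",cv2.resize(f["color"][150:350,300:500],None,fx=3,fy=3))
f=grab_frame("top");pickle.dump(f,open("t3.pkl","wb"));cv2.imwrite("pics/t3.png",cv2.resize(f["color"][100:300,300:500],None,fx=3,fy=3))
E
```

```text
t 7.03 pos [482.7  18.2  67.7] rot [-179.7   -1.6 -170.4] F [ 0.3 -0.2 -5.7] w 29.8
units dx,dy,dz [-0.06 -0.1   2.13] yaw -0.02
```

View pics/s3.png

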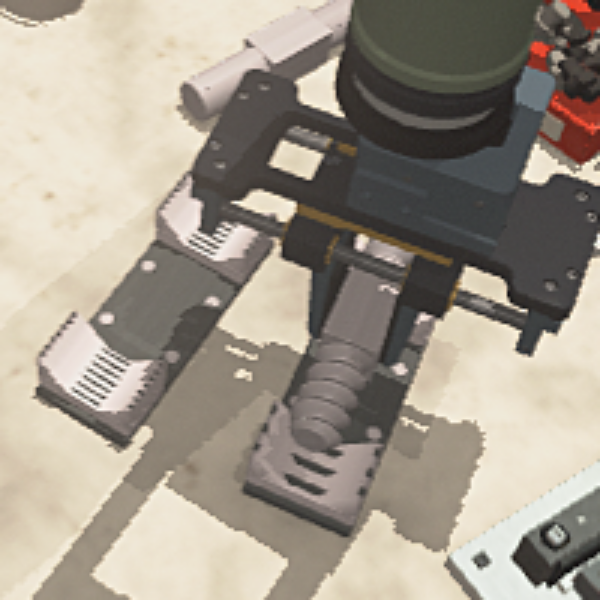

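View pics/t3.png

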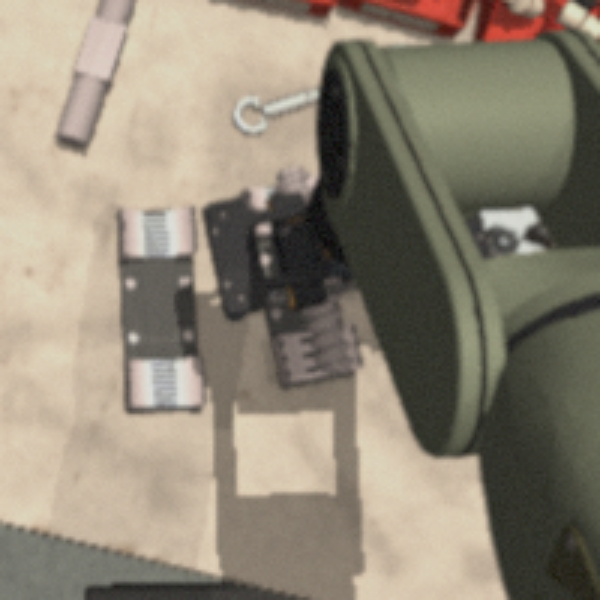

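Run:
```python
from h import *
s=load("s3.pkl")
c=np.array([482.7,17.5,74.5]);u=np.array([np.cos(np.radians(9.6)),np.sin(np.radians(9.6)),0])
for k in(-78,-25,78): print(k,(proj(s,c+u*k)[0]-[300,150])*3)
print((proj(s,c-u*70)[0]-proj(s,c-u*80)[0])*3)
```

```text
-78 [309.33760515 440.10368357]
-25 [346.14944123 355.72168017]
78 [410.10202124 209.35795437]
[  7.19376121 -16.49833514]
```

The picture shows the held stud's near end at crop (318,437), against a predicted (309,440), so it's where I expected, over the coarse gauge. Lowering.

Request:
drive_tool --moves '[{"claw":1,"dx":0,"dy":-0.1,"dz":0.7,"yaw":0},{"claw":1,"dx":0,"dy":0,"dz":0.5,"yaw":0},{"claw":1,"dx":0,"dy":0,"dz":0.2,"yaw":0},{"claw":1,"dx":0,"dy":0,"dz":0,"yaw":0}]'

```text
time_s: 7.62
ee_pos: [482.6, 15.7, 38.7]
ee_rot: [-179.7, -1.5, -170.4]
force: [-0.8, 0.1, -5.0]
gripper_width: 29.6
```

```bash
python3 go.py 483 16 25 189.8
```

```text
t 7.62 pos [482.6  15.7  38.7] rot [-179.7   -1.5 -170.4] F [-0.8  0.1 -5. ] w 29.6
units dx,dy,dz [-0.04  0.01  0.68] yaw -0.02
```

Request:
drive_tool --moves '[{"claw":1,"dx":0,"dy":0,"dz":0.3,"yaw":0},{"claw":1,"dx":0,"dy":0,"dz":0.2,"yaw":0},{"claw":1,"dx":0,"dy":0,"dz":0,"yaw":0}]'

```text
time_s: 8.0
ee_pos: [482.8, 15.6, 28.3]
ee_rot: [-179.7, -1.5, -170.4]
force: [0.7, 0.5, -5.7]
gripper_width: 30.0
```

```bash
python3 go.py 483 16 25 189.8
```

```text
t 8.0 pos [482.8  15.6  28.3] rot [-179.7   -1.5 -170.4] F [ 0.7  0.5 -5.7] w 30.0
units dx,dy,dz [-0.02  0.02  0.16] yaw -0.02
```

Request:
drive_tool --moves '[{"claw":1,"dx":0,"dy":0,"dz":0.1,"yaw":0},{"claw":1,"dx":0,"dy":0,"dz":0,"yaw":0}]'

```text
time_s: 8.25
ee_pos: [483.3, 15.6, 26.5]
ee_rot: [-179.7, -1.4, -170.4]
force: [-0.5, -0.5, -4.6]
gripper_width: 29.8
```

Request:
drive_tool --moves '[{"claw":1,"dx":0,"dy":0,"dz":0.1,"yaw":0},{"claw":1,"dx":0,"dy":0,"dz":0,"yaw":0}]'

```text
time_s: 8.5
ee_pos: [483.5, 15.7, 25.4]
ee_rot: [-179.7, -1.3, -170.4]
force: [-0.8, -0.2, -2.1]
gripper_width: 29.8
```

Contact began at TCP z 25.4, which is the seated height (25.2). One small press, then release.

Request:
drive_tool --moves '[{"claw":1,"dx":0,"dy":0,"dz":0.1,"yaw":0},{"claw":1,"dx":0,"dy":0,"dz":0,"yaw":0}]'

```text
time_s: 8.75
ee_pos: [483.5, 15.7, 25.2]
ee_rot: [-179.7, -1.3, -170.4]
force: [-0.9, 0.7, -2.9]
gripper_width: 29.6
```

Request:
drive_tool --moves '[{"claw":0,"dx":0,"dy":0,"dz":0,"yaw":0},{"claw":-0.3,"dx":0,"dy":0,"dz":0,"yaw":0},{"claw":-0.3,"dx":0,"dy":0,"dz":0,"yaw":0}]'

```text
time_s: 9.12
ee_pos: [485.0, 15.6, 25.5]
ee_rot: [-179.6, -1.1, -170.4]
force: [0.2, 0.6, 0.4]
gripper_width: 56.9
```

Released. Going up toward the fine stud.

Request:
drive_tool --moves '[{"claw":-0.4,"dx":0,"dy":0,"dz":-0.5,"yaw":0},{"claw":-0.4,"dx":0,"dy":0,"dz":-1,"yaw":0},{"claw":-0.4,"dx":0,"dy":0,"dz":-1,"yaw":0},{"claw":-0.4,"dx":0,"dy":0,"dz":-1,"yaw":0},{"claw":-1,"dx":0,"dy":0,"dz":-1,"yaw":0}]'

```text
time_s: 9.75
ee_pos: [486.3, 16.5, 119.1]
ee_rot: [-179.6, -1.2, -170.4]
force: [-0.3, -0.3, -1.3]
gripper_width: 70.8
```

```bash
python3 go.py 491 379.5 90 187
python3 - <<'E'
from workcell import grab_frame
import cv2,pickle
f=grab_frame("scene");pickle.dump(f,open("s4.pkl","wb"));cv2.imwrite("pics/s4.png",cv2.resize(f["color"][150:350,300:500],None,fx=3,fy=3))
E
```

```text
t 9.75 pos [486.3  16.5 119.1] rot [-179.6   -1.2 -170.4] F [-0.3 -0.3 -1.3] w 70.8
units dx,dy,dz [-3.29 17.87  1.27] yaw 0.3
```

View pics/s4.png

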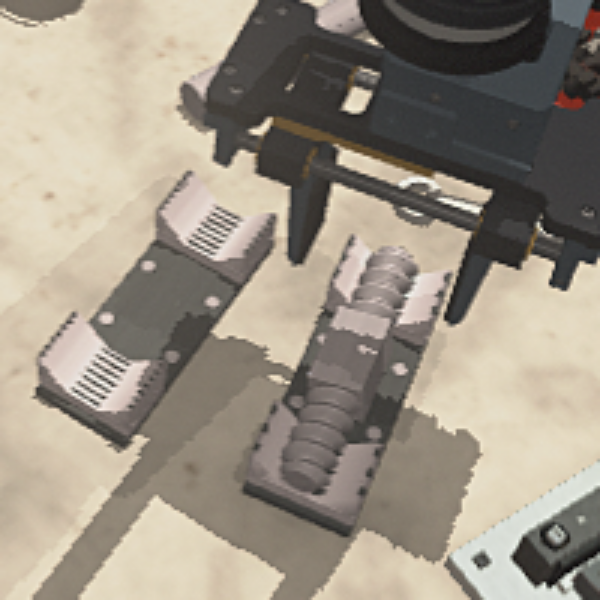

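The coarse stud lies in its gauge, roughly central and level. I'll measure it once the view is clear. Moving on to the fine stud.

Request:
drive_tool --moves '[{"claw":-1,"dx":-0.1,"dy":1,"dz":0,"yaw":0.3},{"claw":-1,"dx":-0.1,"dy":1,"dz":0,"yaw":0},{"claw":-1,"dx":-0.1,"dy":1,"dz":0,"yaw":0},{"claw":-1,"dx":-0.1,"dy":1,"dz":0,"yaw":0},{"claw":-1,"dx":-0.1,"dy":1,"dz":0,"yaw":0}]'

```text
time_s: 10.42
ee_pos: [486.1, 118.7, 122.5]
ee_rot: [-179.5, -0.6, -173.2]
force: [-0.4, -0.3, 0.4]
gripper_width: 91.3
```

Request:
drive_tool --moves '[{"claw":-1,"dx":-0.2,"dy":1,"dz":0,"yaw":0},{"claw":-1,"dx":-0.1,"dy":1,"dz":0,"yaw":0},{"claw":-1,"dx":-0.1,"dy":1,"dz":0,"yaw":0},{"claw":-1,"dx":-0.1,"dy":1,"dz":0,"yaw":0},{"claw":-1,"dx":-0.1,"dy":1,"dz":0,"yaw":0}]'

```text
time_s: 11.05
ee_pos: [486.0, 223.2, 121.6]
ee_rot: [-179.5, -0.6, -173.3]
force: [-0.1, -0.1, -0.2]
gripper_width: 91.3
```

```bash
python3 go.py 491 379.5 90 187
```

```text
t 11.05 pos [486.  223.2 121.6] rot [-179.5   -0.6 -173.3] F [-0.1 -0.1 -0.2] w 91.3
units dx,dy,dz [-1.18  7.74  1.5 ] yaw -0.03
```

Request:
drive_tool --moves '[{"claw":-1,"dx":-0.15,"dy":1,"dz":0,"yaw":0},{"claw":-1,"dx":-0.15,"dy":1,"dz":0,"yaw":0},{"claw":-1,"dx":-0.15,"dy":1,"dz":0,"yaw":0},{"claw":-1,"dx":-0.15,"dy":1,"dz":0,"yaw":0},{"claw":-1,"dx":-0.15,"dy":1,"dz":0.2,"yaw":0}]'

```text
time_s: 11.68
ee_pos: [489.5, 331.6, 116.5]
ee_rot: [-179.5, -0.5, -173.2]
force: [0.5, -0.1, 0.2]
gripper_width: 91.1
```

Request:
drive_tool --moves '[{"claw":-1,"dx":-0.2,"dy":1,"dz":0.3,"yaw":0},{"claw":-1,"dx":-0.1,"dy":1,"dz":0.4,"yaw":0},{"claw":-1,"dx":0,"dy":0.3,"dz":0.4,"yaw":0},{"claw":-1,"dx":0,"dy":0,"dz":0.2,"yaw":0}]'

```text
time_s: 12.18
ee_pos: [489.2, 382.1, 87.0]
ee_rot: [-179.5, -0.6, -173.1]
force: [-0.7, 0.3, 0.4]
gripper_width: 91.4
```

```bash
python3 go.py 491 379.5 5 187
python3 - <<'E'
from workcell import grab_frame
import cv2,pickle
f=grab_frame("scene");pickle.dump(f,open("s5.pkl","wb"));cv2.imwrite("pics/s5.png",cv2.resize(f["color"][60:340,170:470],None,fx=2.1,fy=2.1))
f=grab_frame("top");pickle.dump(f,open("t5.pkl","wb"));cv2.imwrite("pics/t5.png",cv2.resize(f["color"][140:280,200:450],None,fx=3,fy=3))
E
```

```text
t 12.18 pos [489.2 382.1  87. ] rot [-179.5   -0.6 -173.1] F [-0.7  0.3  0.4] w 91.4
units dx,dy,dz [-0.12 -0.1   4.1 ] yaw -0.01
```

View pics/s5.png

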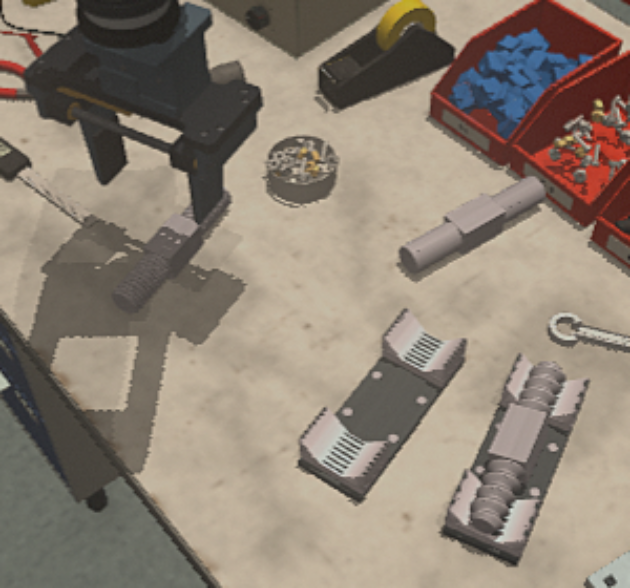

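View pics/t5.png

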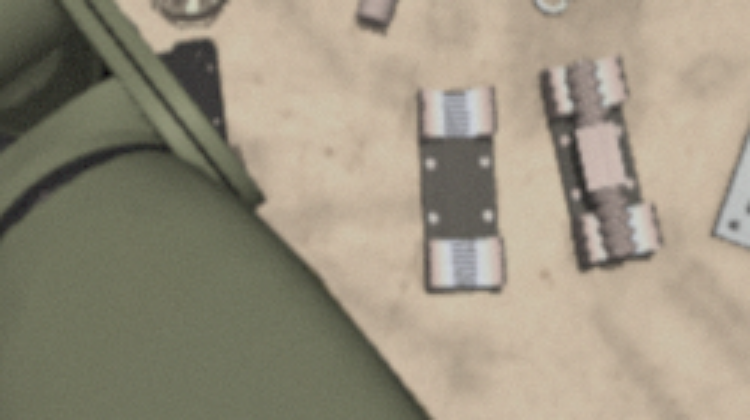

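In both views the coarse stud is in the 3-tooth gauge, with its square at scene crop (520,432) and top crop (600,155). I'll triangulate its top face to get its height.

```bash
cat > chk.py <<'E'
import sys
from h import *
def face(f,c,r,L0):
    bl=cv2.GaussianBlur(f["color"],(3,3),0); lab=cv2.cvtColor(bl,cv2.COLOR_BGR2LAB)
    L=lab[...,0].astype(int); w=np.zeros(L.shape,np.uint8); cv2.circle(w,c,r,255,-1)
    m=((abs(L-L[c[1],c[0]])<L0)&(w>0)).astype(np.uint8); m=cv2.morphologyEx(m,cv2.MORPH_OPEN,np.ones((5,5)))
    k,Lb=cv2.connectedComponents(m); v,u=np.nonzero(Lb==Lb[c[1],c[0]])
    return np.c_[u,v].astype(float)
def both(s,t,cs,ct,L0=12):
    out=[]
    for f,c in((s,cs),(t,ct)):
        uv=face(f,c,20,L0); P=np.array([plane(f,q,47)[:2] for q in uv],np.float32); R=cv2.minAreaRect(P)
        print("z47 rect",np.round([*R[0],*R[1],R[2]],1),"mean",P.mean(0).round(1),len(uv)); out.append(ray(f,cv2.minAreaRect(uv.astype(np.float32))[0]))
    (o1,d1),(o2,d2)=out
    A=np.c_[d1,-d2]; k=np.linalg.lstsq(A,o2-o1,rcond=None)[0]
    a,b=o1+d1*k[0],o2+d2*k[1]; print("tri",((a+b)/2).round(1),"gap",np.linalg.norm(a-b).round(1))
E
python3 - <<'E'
from chk import *
both(load("s5.pkl"),load("t5.pkl"),(170+int(520/2.1),60+int(432/2.1)),(200+200,140+52))
E
```

```text
z47 rect [481.   20.4  48.2  27.4  12.7] mean [480.8  20.3] 416
z47 rect [481.9  20.2  45.2  25.1   7.2] mean [482.   20.2] 206
tri [481.6  20.3  45.9] gap 0.9
```

Request:
drive_tool --moves '[{"claw":-1,"dx":-0.1,"dy":-0.1,"dz":1,"yaw":0},{"claw":-1,"dx":0,"dy":0,"dz":1,"yaw":0},{"claw":-1,"dx":0,"dy":0,"dz":1,"yaw":0},{"claw":-1,"dx":0,"dy":0,"dz":0.6,"yaw":0},{"claw":-1,"dx":0,"dy":0,"dz":0.1,"yaw":0}]'

```text
time_s: 12.9
ee_pos: [492.9, 376.3, 13.8]
ee_rot: [-179.5, -0.4, -173.4]
force: [0.5, 0.4, -1.0]
gripper_width: 91.4
```

```bash
python3 go.py 491 379.5 7 187
```

```text
t 12.9 pos [492.9 376.3  13.8] rot [-179.5   -0.4 -173.4] F [ 0.5  0.4 -1. ] w 91.4
units dx,dy,dz [0.07 0.17 0.34] yaw -0.05
```

Run:
```python
from h import *
t0=load("top.pkl");s0=load("scene.pkl")
# gauge outline mask -> hull, rim plane
for n,f,cs in(("t",t0,{"fine":(353,203),"coarse":(399,195)}),("s",s0,{"fine":(353,252),"coarse":(416,278)})):
    lab=cv2.cvtColor(cv2.GaussianBlur(f["color"],(3,3),0),cv2.COLOR_BGR2LAB)
    m=cv2.inRange(lab[...,2],0,135)
    for nm,c in cs.items():
        w=np.zeros_like(m);cv2.circle(w,c,65,255,-1)
        k,L=cv2.connectedComponents(m&w);v,u=np.nonzero(L==L[c[1],c[0]])
        P=np.array([plane(f,q,8)[:2] for q in zip(u.astype(float),v.astype(float))],np.float32);R=cv2.minAreaRect(P)
        print(n,nm,np.round([*R[0],*R[1],R[2]],1))
cv2.imwrite("pics/g.png",cv2.resize(load("t5.pkl")["color"][150:235,335:425],None,fx=6.5,fy=6.5,interpolation=cv2.INTER_CUBIC))
cv2.imwrite("pics/gs.png",cv2.resize(load("s5.pkl")["color"][195:335,300:460],None,fx=4.2,fy=4.2,interpolation=cv2.INTER_CUBIC))
```

```text
t fine [463.8 126.9 164.4  62.7   1.2]
t coarse [483.9  13.4 165.2  69.9   9.8]
s fine [468.  132.4 183.2  72.2   1.5]
s coarse [487.8  18.5 184.8  63.8   9.7]
```

View pics/g.png

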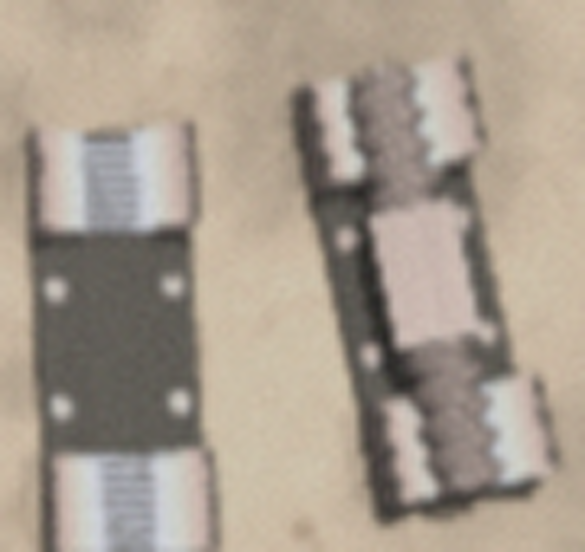

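View pics/gs.png

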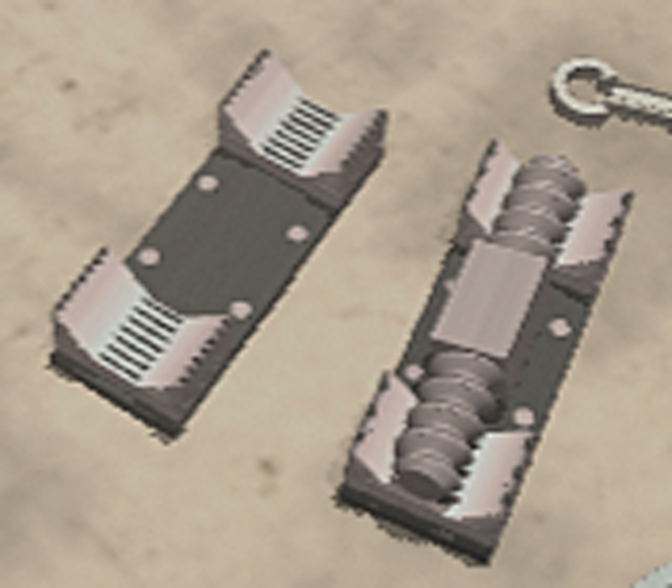

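Run:
```python
from chk import *
s,t=load("scene.pkl"),load("top.pkl")
both(s,t,(252,174),(247,190)); both(s,t,(298,207),(298,196))
def tri(a,b):
    o1,d1=ray(s,a);o2,d2=ray(t,b);k=np.linalg.lstsq(np.c_[d1,-d2],o2-o1,rcond=None)[0];p,q=o1+d1*k[0],o2+d2*k[1];return ((p+q)/2).round(1),np.linalg.norm(p-q).round(1)
for a,b in(((348.8,238.1),(343.1,194.1)),((370.5,250),(361,193.5)),((335.3,255.5),(344,212.4)),((356.8,268.3),(362,211.5)),((407.9,262.5),(387.7,186.5)),((432.9,272.5),(405.4,183.5)),((399.2,283.3),(391.6,204.4)),((424,293.5),(409.4,200.6))): print(tri(a,b))
# face corners of seated coarse stud, scene+top, for tilt
s,t=load("s5.pkl"),load("t5.pkl")
for f,c in((s,(417,265)),(t,(400,192))):
    uv=face(f,c,20,12).astype(np.float32); print(cv2.boxPoints(cv2.minAreaRect(uv)).round(1).tolist())
```

```text
z47 rect [476.4 375.7  45.2  52.9  35.6] mean [476.1 377.3] 450
z47 rect [495.5 388.4  68.   47.7  57.6] mean [496.5 390.2] 400
tri [499.5 397.4  12.6] gap 5.4
z47 rect [468.  257.7  47.6  53.2  21.2] mean [468.3 259.4] 482
z47 rect [476.5 258.9  25.5  43.9  80.2] mean [476.7 259. ] 201
tri [476.2 261.4  36.2] gap 5.4
(array([484.5, 150.2,   8.9]), np.float64(0.7))
(array([485.6, 106.5,   8.4]), np.float64(0.4))
(array([440.4, 148.9,   9.4]), np.float64(0.4))
(array([441.8, 105.7,   7.6]), np.float64(0.1))
(array([501.2,  41.5,   8.8]), np.float64(0.1))
(array([507.7,  -1.8,   9.8]), np.float64(0.3))
(array([457.8,  33.6,   8.7]), np.float64(1.1))
(array([465.4,  -8.9,   9.3]), np.float64(0.8))
[[403.3999938964844, 274.3999938964844], [412.3999938964844, 250.3000030517578], [428.79998779296875, 256.3999938964844], [419.79998779296875, 280.5]]
[[393.1000061035156, 183.10000610351562], [403.70001220703125, 181.1999969482422], [407.1000061035156, 200.1999969482422], [396.6000061035156, 202.1999969482422]]
```

Run:
```python
from chk import *
s,t=load("s5.pkl"),load("t5.pkl")
def tri(a,b):
    o1,d1=ray(s,a);o2,d2=ray(t,b);k=np.linalg.lstsq(np.c_[d1,-d2],o2-o1,rcond=None)[0];p,q=o1+d1*k[0],o2+d2*k[1];return ((p+q)/2).round(1),np.linalg.norm(p-q).round(1)
B=[cv2.boxPoints(cv2.minAreaRect(face(f,c,20,12).astype(np.float32))) for f,c in((s,(417,265)),(t,(400,192)))]
S,T=B
print("L",tri((S[0]+S[1])/2,(T[0]+T[3])/2),"R",tri((S[2]+S[3])/2,(T[1]+T[2])/2))
print("far",tri((S[1]+S[2])/2,(T[0]+T[1])/2),"near",tri((S[0]+S[3])/2,(T[2]+T[3])/2))
im=cv2.resize(s["color"][215:320,375:470],None,fx=6,fy=6,interpolation=cv2.INTER_CUBIC)
im=cv2.convertScaleAbs(im,alpha=1.6,beta=10)
cv2.imwrite("pics/gz.png",im)
```

```text
L (array([479.1,  33.2,  46.5]), np.float64(2.1)) R (array([484.1,   7.4,  45.5]), np.float64(0.2))
far (array([503.1,  24.4,  50.6]), np.float64(1.5)) near (array([460. ,  16.2,  42.1]), np.float64(0.0))
```

View pics/gz.png

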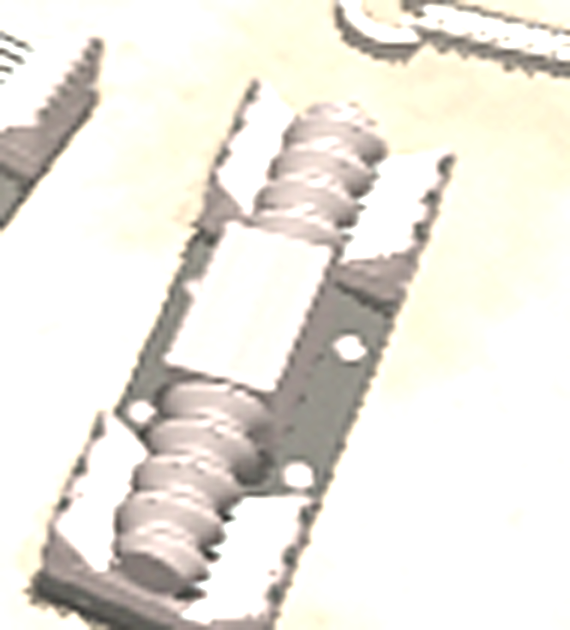

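Run:
```python
from h import *
a=np.radians(9.8);u=np.array([np.cos(a),np.sin(a),0]);v=np.array([-np.sin(a),np.cos(a),0]);w=np.array([0,0,1.])
c=np.array([482.9,16.1,32])
ims=[]
for n,(x0,y0,x1,y1) in(("s5",(375,215,470,320)),("t5",(375,150,425,235))):
    f=load(n+".pkl");k=6
    im=cv2.resize(f["color"][y0:y1,x0:x1],None,fx=k,fy=k,interpolation=cv2.INTER_CUBIC)
    def line(P,col,cl=True):
        q=((proj(f,P)-[x0,y0]+.5)*k).astype(int); cv2.polylines(im,[q],cl,col,1)
    line([c+u*i+v*j+w*15 for i,j in((25,15),(25,-15),(-25,-15),(-25,15))],(0,255,0))
    for e in(-78,78): line([c+u*e+14.5*(np.cos(h)*v+np.sin(h)*w) for h in np.linspace(0,6.28,30)],(255,0,0))
    for e in(-1,1): line([c+u*e*i+v*j+w*4 for i,j in((42,30),(42,-30),(78,-30),(78,30))],(0,0,255))
    line([c+u*i+v*j-w*24 for i,j in((82,30),(82,-30),(-82,-30),(-82,30))],(0,200,255))
    ims.append(im)
cv2.imwrite("pics/ov1.png",ims[0]);cv2.imwrite("pics/ov2.png",ims[1])
```

```text
(no output)
```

View pics/ov1.png

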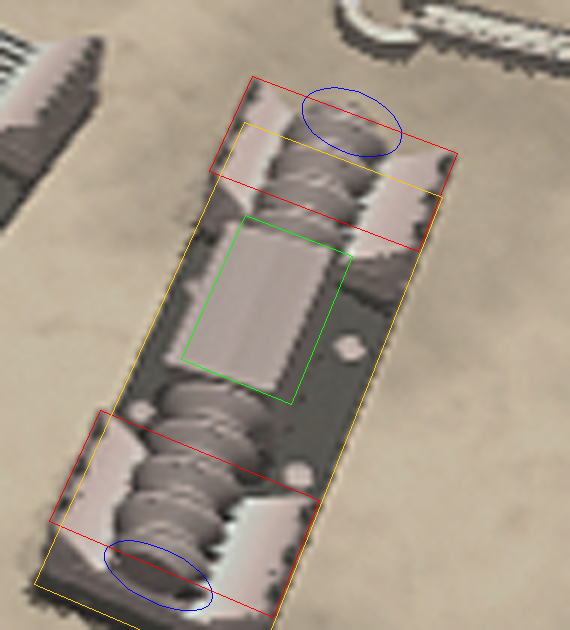

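View pics/ov2.png

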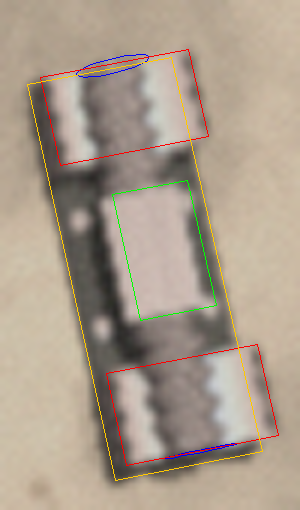

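The overlay matches the gauge well. The coarse stud is down at the right height and centred end to end, but its square looks 2–4 mm to the left across the gauge. I'll recheck that with a cleaner view later. First, the fine stud.

Request:
drive_tool --moves '[{"claw":-1,"dx":0.1,"dy":0.15,"dz":0.4,"yaw":0},{"claw":-0.2,"dx":0,"dy":0,"dz":0.2,"yaw":0},{"claw":0.3,"dx":0,"dy":0,"dz":0,"yaw":0},{"claw":1,"dx":0,"dy":0,"dz":0,"yaw":0}]' --grip_force 40

```text
time_s: 13.4
ee_pos: [491.3, 379.8, 2.8]
ee_rot: [-179.6, -0.2, -173.4]
force: [0.2, -0.3, 1.0]
gripper_width: 64.2
```

Request:
drive_tool --moves '[{"claw":1,"dx":0,"dy":0,"dz":0,"yaw":0},{"claw":1,"dx":0,"dy":0,"dz":0,"yaw":0},{"claw":1,"dx":0,"dy":0,"dz":0,"yaw":0}]'

```text
time_s: 13.78
ee_pos: [491.7, 380.0, 3.4]
ee_rot: [-179.6, -0.2, -173.4]
force: [-0.2, 0.9, -0.6]
gripper_width: 34.6
```

```bash
python3 go.py 491 379.5 5 187
```

```text
t 13.78 pos [491.7 380.    3.4] rot [-179.6   -0.2 -173.4] F [-0.2  0.9 -0.6] w 34.6
units dx,dy,dz [ 0.04 -0.02 -0.08] yaw -0.05
```

Request:
drive_tool --moves '[{"claw":1,"dx":0,"dy":0,"dz":0,"yaw":0},{"claw":1,"dx":0,"dy":0,"dz":0,"yaw":0}]'

```text
time_s: 14.02
ee_pos: [491.7, 380.1, 3.4]
ee_rot: [-179.7, -0.2, -173.4]
force: [-0.3, 0.3, -0.4]
gripper_width: 29.9
```

Request:
drive_tool --moves '[{"claw":1,"dx":0,"dy":0,"dz":-0.5,"yaw":0},{"claw":1,"dx":0,"dy":0,"dz":-1,"yaw":0},{"claw":1,"dx":0,"dy":0,"dz":-1,"yaw":0},{"claw":1,"dx":0,"dy":0,"dz":-1,"yaw":0},{"claw":1,"dx":0,"dy":0,"dz":-0.9,"yaw":0}]'

```text
time_s: 14.65
ee_pos: [488.2, 377.9, 90.0]
ee_rot: [-179.3, -0.8, -173.4]
force: [0.5, 0.7, -5.1]
gripper_width: 29.8
```

```bash
python3 go.py 463.5 127.7 80 181.4
```

```text
t 14.65 pos [488.2 377.9  90. ] rot [-179.3   -0.8 -173.4] F [ 0.5  0.7 -5.1] w 29.8
units dx,dy,dz [  2.66 -12.28   0.69] yaw 0.61
```

Request:
drive_tool --moves '[{"claw":1,"dx":0.2,"dy":-1,"dz":0,"yaw":0.3},{"claw":1,"dx":0.2,"dy":-1,"dz":0,"yaw":0.3},{"claw":1,"dx":0.2,"dy":-1,"dz":0,"yaw":0},{"claw":1,"dx":0.2,"dy":-1,"dz":0,"yaw":0},{"claw":1,"dx":0.1,"dy":-1,"dz":0,"yaw":0}]'

```text
time_s: 15.28
ee_pos: [471.6, 268.6, 89.6]
ee_rot: [-179.0, -1.1, -179.0]
force: [-1.1, 0.3, -5.4]
gripper_width: 29.9
```

Request:
drive_tool --moves '[{"claw":1,"dx":0.1,"dy":-1,"dz":0,"yaw":0},{"claw":1,"dx":0.1,"dy":-1,"dz":0,"yaw":0},{"claw":1,"dx":0.1,"dy":-1,"dz":0,"yaw":0},{"claw":1,"dx":0.1,"dy":-1,"dz":0,"yaw":0},{"claw":1,"dx":0.1,"dy":-1,"dz":0,"yaw":0}]'

```text
time_s: 15.9
ee_pos: [462.8, 161.0, 91.9]
ee_rot: [-178.9, -1.0, -179.1]
force: [-0.1, -0.1, -4.6]
gripper_width: 29.8
```

```bash
python3 go.py 463.5 127.7 60 181.4
```

```text
t 15.9 pos [462.8 161.   91.9] rot [-178.9   -1.  -179.1] F [-0.1 -0.1 -4.6] w 29.8
units dx,dy,dz [-0.04 -1.64  1.62] yaw -0.06
```

Request:
drive_tool --moves '[{"claw":1,"dx":0,"dy":-0.9,"dz":0,"yaw":0},{"claw":1,"dx":0,"dy":-0.5,"dz":0.4,"yaw":0},{"claw":1,"dx":0,"dy":0,"dz":0.6,"yaw":0},{"claw":1,"dx":0,"dy":0,"dz":0.4,"yaw":0},{"claw":1,"dx":0,"dy":0,"dz":0,"yaw":0}]'

```text
time_s: 16.52
ee_pos: [462.7, 130.0, 62.2]
ee_rot: [-179.0, -1.0, -179.2]
force: [-0.2, 0.1, -4.6]
gripper_width: 30.2
```

```bash
python3 go.py 463.5 127.7 22 181.4
```

```text
t 16.52 pos [462.7 130.   62.2] rot [-179.    -1.  -179.2] F [-0.2  0.1 -4.6] w 30.2
units dx,dy,dz [-0.07 -0.08  2.01] yaw -0.07
```

Request:
drive_tool --moves '[{"claw":1,"dx":0,"dy":-0.1,"dz":0.7,"yaw":-0.1},{"claw":1,"dx":0,"dy":0,"dz":0.5,"yaw":0},{"claw":1,"dx":0,"dy":0,"dz":0.2,"yaw":0},{"claw":1,"dx":0,"dy":0,"dz":0,"yaw":0}]'

```text
time_s: 17.02
ee_pos: [462.4, 128.3, 31.9]
ee_rot: [-179.0, -1.0, -178.2]
force: [-0.1, 0.1, -3.4]
gripper_width: 29.6
```

```bash
python3 go.py 463.5 127.7 22 181.4
```

```text
t 17.02 pos [462.4 128.3  31.9] rot [-179.    -1.  -178.2] F [-0.1  0.1 -3.4] w 29.6
units dx,dy,dz [-0.06 -0.02  0.49] yaw 0.04
```

Request:
drive_tool --moves '[{"claw":1,"dx":0,"dy":0,"dz":0.3,"yaw":0},{"claw":1,"dx":0,"dy":0,"dz":0.1,"yaw":0},{"claw":1,"dx":0,"dy":0,"dz":0,"yaw":0}]'

```text
time_s: 17.4
ee_pos: [462.9, 128.3, 23.9]
ee_rot: [-179.0, -0.9, -178.2]
force: [-1.0, -0.4, -5.0]
gripper_width: 29.8
```

Request:
drive_tool --moves '[{"claw":1,"dx":0,"dy":0,"dz":0.1,"yaw":0},{"claw":1,"dx":0,"dy":0,"dz":0,"yaw":0}]'

```text
time_s: 17.65
ee_pos: [463.1, 128.3, 22.0]
ee_rot: [-179.1, -0.9, -178.2]
force: [0.6, 0.0, -5.5]
gripper_width: 29.5
```

Request:
drive_tool --moves '[{"claw":1,"dx":0,"dy":0,"dz":0.1,"yaw":0},{"claw":1,"dx":0,"dy":0,"dz":0,"yaw":0}]'

```text
time_s: 17.9
ee_pos: [463.3, 128.4, 20.6]
ee_rot: [-179.1, -0.9, -178.2]
force: [-0.6, 0.0, -3.3]
gripper_width: 29.8
```

Request:
drive_tool --moves '[{"claw":1,"dx":0,"dy":0,"dz":0.1,"yaw":0},{"claw":1,"dx":0,"dy":0,"dz":0,"yaw":0}]'

```text
time_s: 18.15
ee_pos: [463.2, 128.4, 20.3]
ee_rot: [-179.1, -0.8, -178.2]
force: [-1.2, -0.1, -4.2]
gripper_width: 29.6
```

At the seat height (20.4 expected). Releasing and backing off.

Request:
drive_tool --moves '[{"claw":0,"dx":0,"dy":0,"dz":0,"yaw":0},{"claw":-0.3,"dx":0,"dy":0,"dz":0,"yaw":0},{"claw":-0.3,"dx":0,"dy":0,"dz":0,"yaw":0}]'

```text
time_s: 18.52
ee_pos: [464.9, 128.8, 20.9]
ee_rot: [-179.1, -0.6, -178.2]
force: [0.6, -0.4, 0.7]
gripper_width: 56.8
```

Request:
drive_tool --moves '[{"claw":-0.3,"dx":0,"dy":0,"dz":-0.5,"yaw":0},{"claw":-0.3,"dx":0,"dy":0,"dz":-1,"yaw":0},{"claw":-0.3,"dx":0,"dy":0,"dz":-1,"yaw":0},{"claw":-0.3,"dx":0,"dy":0,"dz":-1,"yaw":0},{"claw":-0.3,"dx":0,"dy":0,"dz":-1,"yaw":0}]'

```text
time_s: 19.15
ee_pos: [465.6, 130.2, 114.6]
ee_rot: [-179.1, -0.7, -178.2]
force: [-0.6, 1.3, 0.4]
gripper_width: 59.1
```

Request:
drive_tool --moves '[{"claw":-0.3,"dx":0,"dy":1,"dz":-1,"yaw":0},{"claw":-0.3,"dx":0,"dy":1,"dz":-0.5,"yaw":0},{"claw":-0.3,"dx":0,"dy":1,"dz":0,"yaw":0},{"claw":-0.3,"dx":0,"dy":1,"dz":0,"yaw":0},{"claw":-0.3,"dx":0,"dy":1,"dz":0,"yaw":0}]'

```text
time_s: 19.77
ee_pos: [464.7, 233.1, 149.9]
ee_rot: [-179.3, -0.2, -178.4]
force: [-0.6, 1.0, 0.4]
gripper_width: 59.6
```

Request:
drive_tool --moves '[{"claw":-0.3,"dx":0,"dy":1,"dz":0,"yaw":0},{"claw":-0.3,"dx":0,"dy":1,"dz":0,"yaw":0},{"claw":-0.3,"dx":0,"dy":1,"dz":0,"yaw":0},{"claw":-0.3,"dx":0,"dy":0.5,"dz":0,"yaw":0}]'

```text
time_s: 20.27
ee_pos: [462.5, 308.2, 149.1]
ee_rot: [-179.3, -0.2, -178.3]
force: [0.1, -0.0, 0.1]
gripper_width: 59.6
```

```bash
cat > ov.py <<'E'
from h import *
def ov(sn,tn,out):
  for n,(x0,y0,x1,y1),k in((sn,(305,200,470,325),4.5),(tn,(330,150,425,245),6)):
    f=load(n+".pkl")
    im=cv2.resize(f["color"][y0:y1,x0:x1],None,fx=k,fy=k,interpolation=cv2.INTER_CUBIC)
    cv2.imwrite(f"pics/{out}_{n}_raw.png",im)
    for c,a in(((482.9,16.1,32),9.8),((463.1,127.8,32),1.4)):
        c=np.array(c);a=np.radians(a);u=np.array([np.cos(a),np.sin(a),0]);v=np.array([-np.sin(a),np.cos(a),0]);w=np.array([0,0,1.])
        def line(P,col):
            q=((proj(f,P)-[x0,y0]+.5)*k).astype(int); cv2.polylines(im,[q],True,col,1)
        line([c+u*i+v*j+w*15 for i,j in((25,15),(25,-15),(-25,-15),(-25,15))],(0,255,0))
        for e in(-78,78): line([c+u*e+14.5*(np.cos(h)*v+np.sin(h)*w) for h in np.linspace(0,6.28,30)],(255,0,0))
        for e in(-1,1): line([c+u*e*i+v*j+w*4 for i,j in((42,30),(42,-30),(78,-30),(78,30))],(0,0,255))
    cv2.imwrite(f"pics/{out}_{n}.png",im)
E
python3 - <<'E'
from workcell import grab_frame
import pickle
for n,o in(("scene","s6"),("top","t6")): pickle.dump(grab_frame(n),open(o+".pkl","wb"))
from ov import ov
ov("s6","t6","o6")
E
```

```text
(no output)
```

View pics/o6_s6.png

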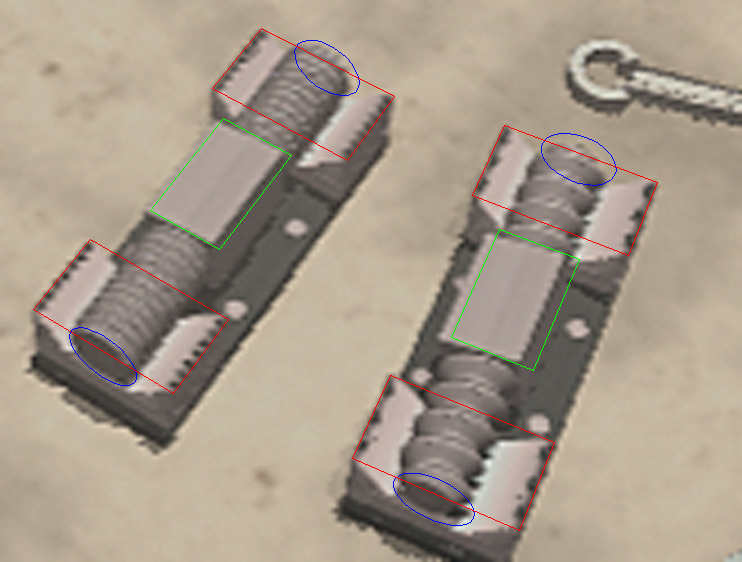

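View pics/o6_t6.png

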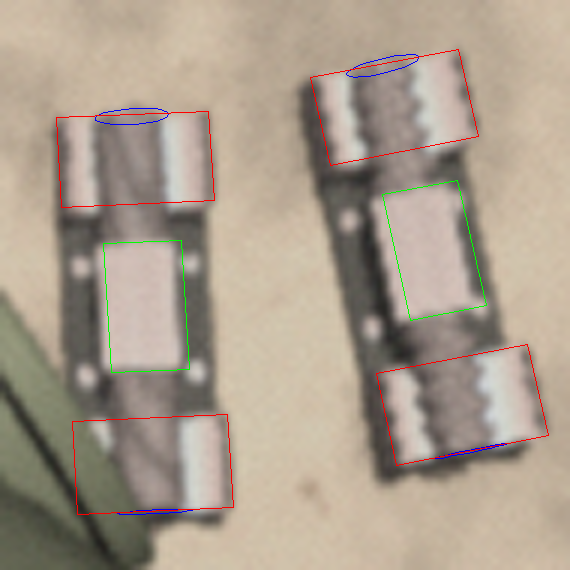

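View pics/o6_s6_raw.png

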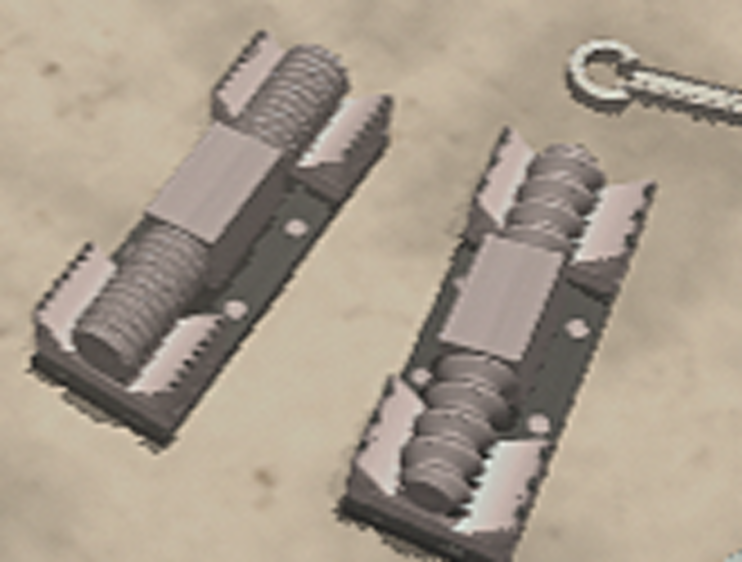

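The fine stud matches its predicted seat in both views. The coarse one is central end to end but slightly rolled or offset across the gauge. I'll triangulate both with the same method, using the fine stud as the reference.

Run:
```python
from chk import *
s,t=load("s6.pkl"),load("t6.pkl")
both(s,t,(305+215*10//45,200+180*10//45),(330+24,150+51))
both(s,t,(305+505*10//45,200+295*10//45),(330+72,150+42))
import cv2
def tri(a,b):
    o1,d1=ray(s,a);o2,d2=ray(t,b);k=np.linalg.lstsq(np.c_[d1,-d2],o2-o1,rcond=None)[0];p,q=o1+d1*k[0],o2+d2*k[1];return ((p+q)/2).round(1),np.linalg.norm(p-q).round(1)
for nm,cs,ct in(("fine",(352,240),(354,201)),("coarse",(417,265),(402,192))):
    S,T=[cv2.boxPoints(cv2.minAreaRect(face(f,c,20,12).astype(np.float32))) for f,c in((s,cs),(t,ct))]
    P=[];
    for B,f in((S,s),(T,t)):
        W=np.array([plane(f,q,47) for q in B]); o=np.argsort(W[:,0]); n=o[:2][np.argsort(W[o[:2],1])]; fr=o[2:][np.argsort(W[o[2:],1])]
        P.append(B[[n[0],n[1],fr[0],fr[1]]])
    for lab,i in zip(("nearR","nearL","farR","farL"),range(4)): print(nm,lab,*tri(P[0][i],P[1][i]))
```

```text
z47 rect [462.  133.8  49.   31.9   1.1] mean [461.7 132.8] 400
z47 rect [463.3 129.9  23.   44.4  88.3] mean [462.6 130.5] 203
tri [461.4 131.6  49.7] gap 4.0
z47 rect [480.9  20.7  48.9  26.8  10.6] mean [480.7  20.4] 404
z47 rect [481.9  20.4  45.2  25.5   7.2] mean [482.   20.2] 207
tri [481.6  20.5  45.9] gap 0.9
fine nearR [440.9 119.4  36.7] 3.7
fine nearL [438.2 145.   51.7] 7.3
fine farR [484.9 117.9  47.8] 0.4
fine farL [481.3 143.5  64.1] 4.0
coarse nearR [462.    3.8  42. ] 0.0
coarse nearL [457.5  29.5  42.5] 1.1
coarse farR [505.7  11.4  49.6] 0.4
coarse farL [500.7  37.4  51.5] 1.8
```

View pics/o6_t6_raw.png

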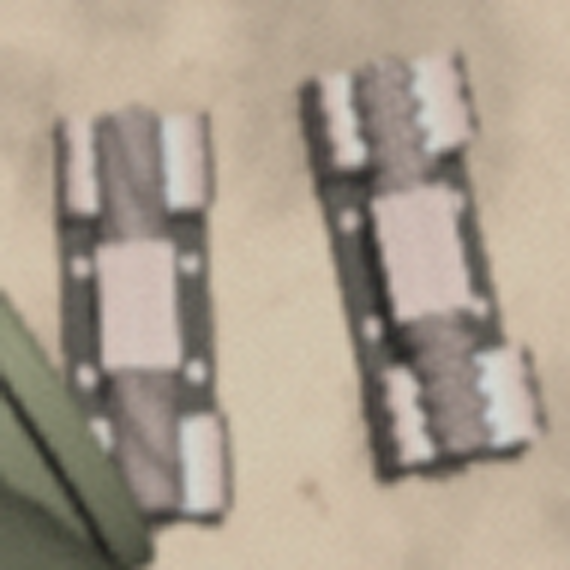

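The fine stud shows the same bias of about 2 mm, so the coarse stud is really within about 2 mm of centre. Its thread sits evenly between the rims, and it hasn't moved since release. Handing in.

Run:
```python
from workcell import job,telemetry
s=telemetry.state();print(s["time_s"],s["force"],s["gripper_width"]);print(job.job_done())
```

```text
20.375 [-0.14597183 -0.0706045  -0.83773265] 59.27454235856826
the job is handed in; nothing more can be done
None
```

I laid the coarse stud in the 3-tooth (coarse) gauge first, then the fine stud in the 7-tooth (fine) gauge. I let both go and handed the job in at about 20.4 s, with the arm clear and touching nothing.

**Heights:** each stud met its saddles at the expected seated height: tool tip at 25.4 mm against 25.2 for the coarse stud, and about 20.5 against 20.4 for the fine one.

**Last pictures:**
- **Fine stud:** it matches its predicted seat in both views.
- **Coarse stud:** it is centred end to end within about 1 mm, its top face measures 45.9 mm high (47 expected), and it did not move between checks.

**Checks that disagreed:**
- The coarse stud's square face measured about 4 mm to one side of the gauge. About 2 mm of that is measurement bias, since the fine stud showed the same. The rest looks like a roll of several degrees as it settled, while its thread looks about central in the V. I left it there.
- The corner measurements hinted at a tilt along both studs. I put that down to image noise, because both showed it and the end positions did not support it.
- The fine stud's own face height came out noisy, at 49.7 mm with a 4 mm mismatch between views. Its seating therefore rests on the contact height and the picture match.

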